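Push a spent tea light through the flap of its collecting box

ROBOT

A 6-joint arm with a two-finger parallel gripper is mounted at the origin on a cart in front of the work surface, level with it; the furniture and walls round the work are solid. World frame = base frame: x ahead of the robot, y to its left, z up, the work surface at z = 0. Lengths are in m, angles in rad, forces in N, time in s.
With the tool pointing down it reaches from about 0.35 to 0.975 m from the base axis. Payload 4.9 kg.
Tool frame: the origin (TCP) lies on the mounting face of the last link; the fingertips stand 173 mm ahead of it and the grasp point (between the pads) lies 155 mm ahead of it; z points along the fingers, y is the direction in which the jaws open and shut (so a half turn about z gives the same grasp; the last joint's range is limited). The gripper opens to 85 mm and grips with 20 to 120 N. Pads are 22 mm wide; open, the fingers measure 114 mm over their backs; the gripper's body (76 mm by 85 mm) begins 54 mm behind the grasp point. The pads swing forward as they close: fully open they stand 13 mm farther back than shut.
Start: joints at [1.216, 0.053, 1.613, -0, 1.476, -0.119], TCP at [0.146, 0.608, 0.405] pointing down, gripper open.
Joint ranges: [-3.01, 3.01], [-1.01, 2.22], [0.06, 2.58], [-1.02, 4.17], [0.09, 2.62], [-3.14, 3.14]. Speed limits (rad/s): [2.57, 2.57, 3.14, 3.14, 3.14, 3.14].

INTERFACE

Orientations are given as a rotation vector (axis times angle).
In Python, from station import ctrl gives the robot as it stands. The module is installed in compiled form; this text tells all that it offers.
- The arm moves only by the tool jog_arm, never from a script. Its argument "steps" is a list of rows, each a list of 2 entries, a list of its own where there are three numbers: the shift along the tool's x, y, z in cm, then the turn, a rotation vector about the tool's x, y, z in degrees. In form: [[[tx, ty, tz], [rx, ry, rz]], ...]. A call has 1 to 8 rows; each row shifts and turns the pose as measured when the row begins, along the tool's axes as they then stand; what a row does not reach is not made up. A row lasts 1/10 s, in which the tool goes at most 50 mm and 8.59 degrees, less where a joint would pass 70% of its speed; a pose out of reach is approached as far as the arm can. A call is refused whole if a number of a shift passes 5 or a number of a turn 8.59, either way. A call with a gripper value outside its range is refused whole. "fingers" is the gripper command: -1 is shut, 1 is fully open, values between are in proportion, set as the call begins (left out, the last holds). The fingers move at their own pace and stop on an object; "grip_force" is the grip in N (left out, the last holds). Time passes only in rows, so rows that do not move let the fingers close. It gives the time, the measured TCP pose, the force and the opening at its end, in the units of the state.
- ctrl.get_obs(): the state, without advancing time (a new reading comes with each control period).
- ctrl.get_image(name): name is "scene" or "top" or "wrist"; returns the picture (384x512x3 uint8, red, green, blue); there is no depth.
- ctrl.camera_info(name): a dict with "K" (3x3 intrinsics, pixels), "camera_from_world" (4x4, takes a point from world to camera coordinates). Camera axes: x right, y up, looking along -z (the intrinsics and any distortion apply to the point x, -y, -z); pixel columns grow to the right and rows downward; lengths in m; the calibration is good to about 2 mm. A picture is of the moment at which its call begins: read the wrist's pose just before it. camera_info takes no time and is no camera call; for the wrist camera it gives the pose at the moment of the call.
- ctrl.finish_job(): hands the job in, once; it reports no verdict.
The state is a dict: "t": time; "q": joint angles; "dq": joint speeds; "effort": joint torques, N m; "tool_pos": TCP position; "tool_rot": TCP orientation; "contact_force": force on the tool from outside, world axes, zero at the start; "wrist_torque": the same for the moment, N m; "opening": finger opening in m.
Only numpy, scipy, OpenCV 4.12 (cv2) and the standard library are available. Lean on these libraries where they do the work, as an engineer would, in place of code of your own. Each camera call takes 0.05 s, during which the arm holds its last target.

TASK

Put the burnt-out tea light into the collecting box it stands on: with one finger push the green bar away from you so that the self-closing flap opens, and while you hold it open push the tea light along its lane with the other finger until it drops through the opening; never push it onto the shut flap. Only push, do not pick the tea light up, then draw back so that the flap springs shut, and leave the other things on the counter alone.

Things in the scene. Friction and masses are not known exactly. Their poses are not given: they have to be found in the camera images.
- tea_box: Fixed hollow collecting box, white walls, flat light-wood deck 120 mm above the counter. x runs along the lane into the opening, y left, z up; origin at counter height under the middle of the opening's near edge. Deck: x -138 to 83, y -48 to 128 mm; opening: x 0 to 62, y -23 to 23 mm; a narrow slot for the crank arm (x -24 to 24, y 31 to 42); otherwise bare but for the lane's lips.
- slot_edge (a point): Middle of the opening's near edge, where the lane ends, at the deck's top face; the flap's hinge line lies 20 mm below it. Axes as the box.
- flap (a joint): Green flap 18 mm down in the opening, hinged along its near edge; rad, 0 = shut, level; grows as its far end swings down into the box; stop at 1.6. A spring shuts it (0.05 N m at 0, 0.13 at 1.6); the tea light's weight does not open it. A crank arm (box y 33 to 40 mm) with a green bar on top turns with it: pushing the bar to the box's +x opens it.
- bar_mid (a point): Middle of the green push bar; moves with the flap. The bar runs along the box's y from 36 to 121 mm, 8 mm thick, 42 mm from the hinge axis (which is 20 mm under the deck's top). Shut, its axis lies at box x = -27, 12 mm above the deck, leaning 0.7 rad to the near side; upright at flap = 0.7, 22 mm above the deck. Bare deck under it from y = 43 mm on.
- tea_light: Burnt-out tea light, aluminium cup 38 mm across and 15 mm high, 30 g or so. It stands upright in the lane on the deck, between the lips. Origin at the centre of its underside, z up.
- lane_mid (a point): Middle of the lane on the deck's top face, 66 mm before the opening. The lane lies between two straight polished, slippery steel lips 4 mm thick and 6 mm high (box x -129 to 72 mm, on past both sides of the opening), inner faces at y = -22.5 and 22.5 mm; axes as the box.
- card_holder_a: White card in a brown log slice, 27 x 50 x 84 mm, loose bystander on the counter right of the box; origin at its underside.
- card_holder_b: Another such card holder, 27 x 50 x 84 mm, loose bystander on the counter right of the box; origin at its underside.
- brown_jar: Jar with a dark brown lid, 64 mm across, 99 mm high, loose bystander on the counter right of the box; origin at its underside.
Not all that is in view belongs to the job. Leave any orange, pink or turquoise look-alike of the tea_light alone.

How it is judged:
By the outcome, as a careful person would: the job done as asked, in the order asked, and still so for the second after the job is handed in, with the robot touching nothing.
It also fails if it takes over 40 s, if anything falls off the work surface, if the arm or the gripper's body presses on something with over 40 N, if the wrist force passes 120 N, or if a joint passes its speed limit or range.

## Working session

There is one attempt and no reset: what is moved stays moved. The work goes in short steps, Python scripts to look and compute and a tool call to move; the robot and the scene stay as the last step left them, time stands still between calls to the robot, and variables do not carry over. Pictures are saved under pics/ and viewed, and the job is handed in when it is done.

Besides the shell and the picture viewer there is one more tool, called after ">>>" by a JSON object that holds its "op" and its "data". jog_arm: Moves the arm, as the interface text tells. Its arguments: {"type":"object","properties":{"steps":{"type":"array","items":{"type":"array"}},"fingers":{"type":"number"},"grip_force":{"type":"number"}},"required":["steps"]}

```bash
mkdir -p pics; cat > h.py <<'E'
from station import ctrl
import numpy as np, cv2
from scipy.spatial.transform import Rotation as R
def save(name,fn):
    im=ctrl.get_image(name); cv2.imwrite('pics/'+fn,im[:,:,::-1]); return im
def ray(info,u,v):
    K=np.array(info['K']);T=np.array(info['camera_from_world'])
    d=np.linalg.inv(K)@np.array([u,v,1.]); d=np.array([d[0],-d[1],-d[2]])
    Rm=T[:3,:3];o=-Rm.T@T[:3,3]; return o,Rm.T@d
def onz(info,u,v,z):
    o,d=ray(info,u,v); return o+d*(z-o[2])/d[2]
def proj(info,p):
    K=np.array(info['K']);T=np.array(info['camera_from_world'])
    c=T[:3,:3]@np.array(p)+T[:3,3]; c=np.array([c[0],-c[1],-c[2]]); q=K@c; return q[:2]/q[2]
E
python3 - <<'E'
from h import *
for n in ['scene','top','wrist']:
    save(n,n+'0.png'); i=ctrl.camera_info(n); print(n,{k:(np.round(v,3).tolist() if not isinstance(v,str) else v) for k,v in i.items()})
print(ctrl.get_obs())
E
```

```text
scene {'K': [[420.453, 0.0, 254.414], [0.0, 420.453, 192.228], [0.0, 0.0, 1.0]], 'camera_from_world': [[0.436, -0.9, -0.01, -0.367], [0.437, 0.202, 0.876, -0.272], [-0.787, -0.386, 0.482, -0.582], [0.0, 0.0, 0.0, 1.0]]}
top {'K': [[485.245, 0.0, 254.588], [0.0, 485.245, 193.902], [0.0, 0.0, 1.0]], 'camera_from_world': [[-0.023, -1.0, -0.014, -0.141], [0.981, -0.026, 0.194, -0.53], [-0.195, -0.009, 0.981, -1.25], [0.0, 0.0, 0.0, 1.0]]}
wrist {'K': [[342.626, 0.0, 260.506], [0.0, 342.626, 198.804], [0.0, 0.0, 1.0]], 'camera_from_world': [[0.234, 0.972, -0.002, -0.624], [-0.937, 0.224, -0.269, 0.035], [-0.261, 0.065, 0.963, -0.378], [0.0, 0.0, 0.0, 1.0]]}
{'t': 0.15, 'q': array([ 1.21597278e+00,  5.32134626e-02,  1.61397043e+00,  1.24589360e-05,
        1.47600285e+00, -1.18996350e-01]), 'dq': array([-1.53019132e-03, -2.07063401e-03, -2.86175877e-03, -2.22005630e-03,
       -9.01709445e-05,  5.08480376e-04]), 'effort': array([ 2.07218054e-04, -3.94241631e+01, -3.70719481e+01, -1.15368616e-04,
        4.62944736e-03,  2.23022091e-06]), 'tool_pos': array([0.14595263, 0.60750462, 0.40374498]), 'tool_rot': array([-3.69534998e-01, -3.11939354e+00,  2.42918210e-03]), 'contact_force': array([ 0.04181983,  0.11821874, -0.82010096]), 'wrist_torque': array([ 0.0130232 , -0.01046956, -0.03022656]), 'opening': 0.0855423333855858}
```

View pics/scene0.png

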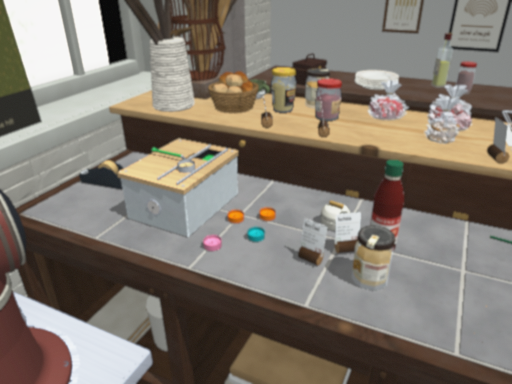

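View pics/top0.png

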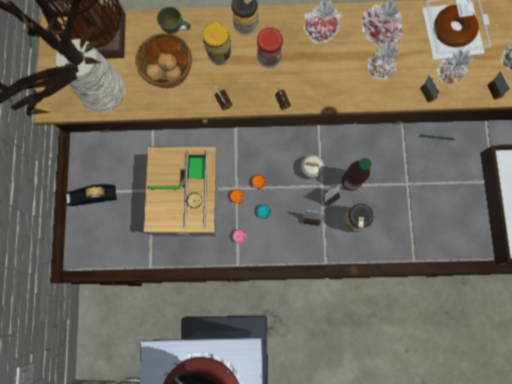

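View pics/wrist0.png

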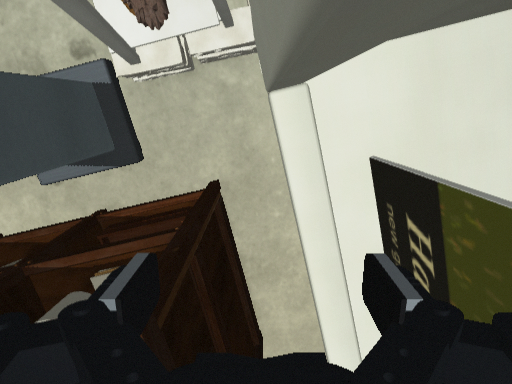

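```bash
python3 - <<'E'
from h import *
im=cv2.imread('pics/top0.png'); i=ctrl.camera_info('top')
c=im[135:245,130:230]; cv2.imwrite('pics/topc.png',cv2.resize(c,None,fx=5,fy=5,interpolation=cv2.INTER_CUBIC))
im2=cv2.imread('pics/scene0.png')
c=im2[130:240,110:250]; cv2.imwrite('pics/scenec.png',cv2.resize(c,None,fx=5,fy=5,interpolation=cv2.INTER_CUBIC))
hsv=cv2.cvtColor(im,cv2.COLOR_BGR2HSV)
m=((hsv[...,0]>8)&(hsv[...,0]<28)&(hsv[...,1]>60)&(hsv[...,2]>130)).astype(np.uint8)
m[:, :130]=0;m[:,225:]=0;m[:135]=0;m[245:]=0
m=cv2.morphologyEx(m,cv2.MORPH_CLOSE,np.ones((9,9)))
cs,_=cv2.findContours(m,0,2);cc=max(cs,key=cv2.contourArea)
r=cv2.minAreaRect(cc);print(r)
for p in cv2.boxPoints(r): print(p,onz(i,*p,.12))
g=((hsv[...,0]>45)&(hsv[...,0]<80)&(hsv[...,1]>120)).astype(np.uint8); g[:, :130]=0;g[:,225:]=0;g[:135]=0;g[245:]=0
n,l,s,ct=cv2.connectedComponentsWithStats(g)
for k in range(1,n): 
  print(s[k],ct[k],onz(i,*ct[k],.10),onz(i,*ct[k],.132))
E
```

```text
((179.72079467773438, 189.2396240234375), (70.14337921142578, 85.84624481201172), 1.123302698135376)
[143.81439 231.46695] [0.42445915 0.12533692 0.12      ]
[145.49731 145.6372 ] [0.64820341 0.12571029 0.12      ]
[215.6272 147.0123] [ 0.63949302 -0.05644304  0.12      ]
[213.94427 232.84204] [ 0.41662682 -0.05053368  0.12      ]
[189 157  16  22 319] [196.0815047  167.28213166] [ 0.59194401 -0.00313639  0.1       ] [ 0.58364405 -0.00737585  0.132     ]
[148 186  32   3  93] [163.33333333 187.01075269] [0.54149705 0.08186905 0.1       ] [0.53451274 0.07541266 0.132     ]
```

View pics/topc.png

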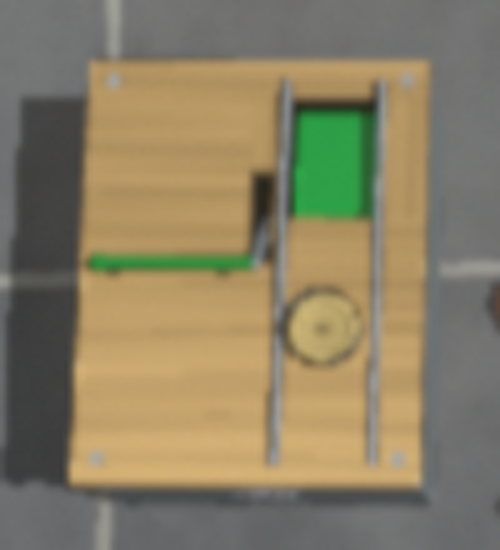

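View pics/scenec.png

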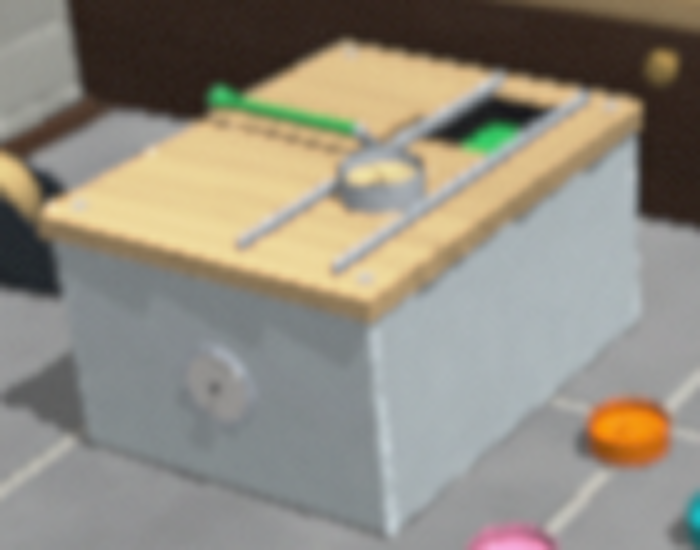

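```bash
cat >> h.py <<'E'
def fit_box(w,b):
    # 2D rigid fit world<-box
    w=np.array(w)[:,:2];b=np.array(b)[:,:2]
    wc=w.mean(0);bc=b.mean(0);H=(b-bc).T@(w-wc)
    a=np.arctan2(H[0,1]-H[1,0],H[0,0]+H[1,1]);c,s=np.cos(a),np.sin(a);Rm=np.array([[c,-s],[s,c]])
    t=wc-Rm@bc; return a,t,((b@Rm.T+t)-w)*1000
def pl(target,yawdeg):
    # tool displacement to world pos target with tool y at yawdeg, pointing down
    o=ctrl.get_obs();Rm=R.from_rotvec(o['tool_rot']);p=o['tool_pos']
    y=np.deg2rad(yawdeg);ty=np.array([np.cos(y),np.sin(y),0]);tz=np.array([0,0,-1.]);tx=np.cross(ty,tz)
    Rt=R.from_matrix(np.stack([tx,ty,tz],1))
    print('shift tool cm',np.round(Rm.inv().apply(np.array(target)-p)*100,2),'turn deg',np.round((Rm.inv()*Rt).as_rotvec(degrees=True),2),'pos',np.round(p,4),'t',o['t'])
E
python3 - <<'E'
from h import *
i=ctrl.camera_info('top')
px=[(c[0]/5+130-.4,c[1]/5+135-.4) for c in [(90,62),(430,62),(422,485),(70,485)]]
w=[onz(i,*p,.12) for p in px]
b=[(.083,.128),(.083,-.048),(-.138,-.048),(-.138,.128)]
a,t,r=fit_box(w,b);print(np.degrees(a),t,r)
c=np.cos(a);s=np.sin(a);Rm=np.array([[c,-s],[s,c]])
def tob(p): return (np.array(p)[:2]-t)@Rm*1000
print('light',tob(onz(i,322/5+129.6,327/5+134.6,.135)))
print('bar ends',tob(onz(i,90/5+129.6,262/5+134.6,.134)),tob(onz(i,255/5+129.6,265/5+134.6,.134)))
print('flap',tob(onz(i,196.1,167.3,.10)))
iw=ctrl.camera_info('wrist');T=np.array(iw['camera_from_world']);o=ctrl.get_obs()
cam=-T[:3,:3].T@T[:3,3];Rt=R.from_rotvec(o['tool_rot'])
print('cam in tool',Rt.inv().apply(cam-o['tool_pos']),'dir',Rt.inv().apply(-T[2,:3]),'xr',Rt.inv().apply(T[0,:3]))
mid=np.append(Rm@np.array([-.03,.03])+t,.12);print(mid)
pl([mid[0]-.03,mid[1],.45],45+np.degrees(a))
E
```

```text
-1.4886630502433789 [ 0.55839644 -0.00595961] [[ 0.32012827 -0.32337335]
 [ 0.59338176  0.27314736]
 [-0.54428028  0.33651222]
 [-0.36922975 -0.28628622]]
light [-59.88017642   1.82935735]
bar ends [-26.37843647 120.09477814] [-27.94291824  36.64173053]
flap [33.41478109  3.64417085]
cam in tool [ 0.06758739 -0.00012494  0.03156262] dir [-2.69064211e-01 -2.95058866e-04  9.63122195e-01] xr [9.80103554e-05 9.99999940e-01 3.33737431e-04]
[0.52918594 0.02480964 0.12      ]
shift tool cm [-47.96 -48.41  -4.56] turn deg [-9.000e-02  1.000e-02  3.298e+01] pos [0.146  0.6075 0.4037] t 0.15
```

>>> {"op": "jog_arm", "data": {"steps": [[[-3.4,-3.4,-0.3],[0,0,0]],[[-3.4,-3.4,-0.3],[0,0,0]],[[-3.4,-3.4,-0.3],[0,0,0]],[[-3.4,-3.4,-0.3],[0,0,0]],[[-3.4,-3.4,-0.3],[0,0,0]],[[-3.4,-3.4,-0.3],[0,0,0]],[[-3.4,-3.4,-0.3],[0,0,0]]], "fingers": 1}}

```text
t: 0.85
tool_pos: [0.3243, 0.3147, 0.4211]
tool_rot: [-0.351, -3.119, 0.011]
contact_force: [1.7, -0.1, -0.2]
opening: 0.0857
```

>>> {"op": "jog_arm", "data": {"steps": [[[-3.4,-3.4,-0.3],[0,0,0]],[[-3.4,-3.4,-0.3],[0,0,0]],[[-3.4,-3.4,-0.3],[0,0,0]],[[-3.4,-3.4,-0.3],[0,0,0]],[[0,0,0],[0,0,8.25]],[[0,0,0],[0,0,8.25]],[[0,0,0],[0,0,8.25]],[[0,0,0],[0,0,8.25]]]}}

```text
t: 1.65
tool_pos: [0.4311, 0.1371, 0.4332]
tool_rot: [1.258, 2.878, -0.012]
contact_force: [0.4, -0.0, -0.3]
opening: 0.0853
```

```bash
python3 - <<'E'
from h import *
save('wrist','w1.png')
pl([.50,.025,.45],43.5)
E
```

```text
shift tool cm [-12.93  -2.53  -1.62] turn deg [-0.39  0.22 -0.92] pos [0.4311 0.1372 0.4331] t 1.7
```

View pics/w1.png

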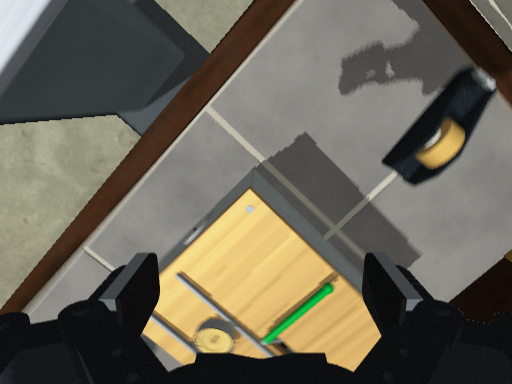

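```bash
python3 - <<'E'
from h import *
i=ctrl.camera_info('wrist');o=ctrl.get_obs();Rt=R.from_rotvec(o['tool_rot'])
im=cv2.imread('pics/w1.png')
for z,col in((.160,(0,0,255)),(.173,(255,0,255))):
  for y in(-.057,-.0427,.0427,.057):
    for x in(-.011,.011):
      p=proj(i,o['tool_pos']+Rt.apply([x,y,z])); print(z,y,x,p.round(1)); cv2.circle(im,tuple(int(v) for v in p),1,col,-1)
cv2.imwrite('pics/w1b.png',cv2.resize(im[230:384,60:470],None,fx=1.9,fy=1.9))
E
```

```text
0.16 -0.057 -0.011 [125.2 296. ]
0.16 -0.057 0.011 [119.5 247.9]
0.16 -0.0427 -0.011 [159. 296.]
0.16 -0.0427 0.011 [154.7 247.9]
0.16 0.0427 -0.011 [361.  296.1]
0.16 0.0427 0.011 [365.3 248. ]
0.16 0.057 -0.011 [394.8 296.1]
0.16 0.057 0.011 [400.5 248. ]
0.173 -0.057 -0.011 [136.  280.6]
0.173 -0.057 0.011 [131.1 235.9]
0.173 -0.0427 -0.011 [167.1 280.7]
0.173 -0.0427 0.011 [163.5 235.9]
0.173 0.0427 -0.011 [353.  280.7]
0.173 0.0427 0.011 [356.6 236. ]
0.173 0.057 -0.011 [384.1 280.7]
0.173 0.057 0.011 [389. 236.]
```

View pics/w1b.png

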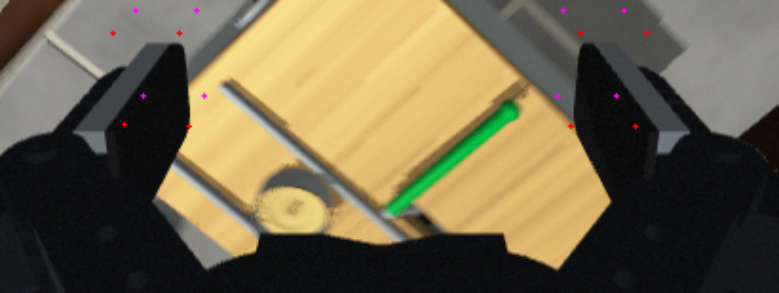

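```bash
cat >> h.py <<'E'
A=np.deg2rad(-1.489);BR=np.array([[np.cos(A),-np.sin(A)],[np.sin(A),np.cos(A)]]);BT=np.array([.5584,-.0060])
def bw(x,y): return BR@np.array([x,y])/1000+BT
def go(xb,yb,z,angb): pl([*bw(xb,yb),z],angb-1.489)
def st():
    o=ctrl.get_obs();Rm=R.from_rotvec(o['tool_rot']).as_matrix();p=o['tool_pos']
    f=lambda q:(BR.T@(np.array(q)[:2]-BT)*1000).round(1)
    ty=Rm[:,1];print('t',o['t'],'mid',f(p),'z',p[2].round(4),'ang',(np.degrees(np.arctan2(ty[1],ty[0]))+1.489).round(1),'barF',f(p+.047*ty),'lightF',f(p-.047*ty),'F',o['contact_force'].round(1),'tilt',Rm[2].round(3))
E
python3 - <<'E'
from h import *
st(); go(-87,33,.31,45)
E
```

```text
t 1.7 mid [-131.   139.8] z 0.4331 ang 44.1 barF [-97.2 172.5] lightF [-164.8  107.1] F [ 0.5 -0.5 -0.4] tilt [-0.004 -0.007 -1.   ]
shift tool cm [-10.69  -4.19  12.38] turn deg [-0.39  0.22 -0.93] pos [0.4311 0.1372 0.4331] t 1.7
```

>>> {"op": "jog_arm", "data": {"steps": [[[-3,-1.2,1],[-0.4,0.2,-0.9]],[[-4,-1.5,2],[0,0,0]],[[-3.5,-1.4,3],[0,0,0]],[[0,0,3],[0,0,0]],[[0,0,2.5],[0,0,0]],[[0,0,0],[0,0,0]]]}}

```text
t: 2.3
tool_pos: [0.475, 0.0292, 0.3159]
tool_rot: [1.213, 2.894, 0.004]
contact_force: [-0.2, 0.1, -0.4]
opening: 0.0857
```

```bash
python3 - <<'E'
from h import *
st(); go(-87,33,.31,45)
im=save('scene','s2.png'); c=im[90:240,90:270,::-1]; cv2.imwrite('pics/s2c.png',cv2.resize(c,None,fx=4,fy=4,interpolation=cv2.INTER_CUBIC))
save('wrist','w2.png')
E
```

```text
t 2.3 mid [-84.3  33. ] z 0.3159 ang 46.0 barF [-51.7  66.8] lightF [-116.9   -0.8] F [-0.2  0.1 -0.4] tilt [-0.003  0.004 -1.   ]
shift tool cm [ 0.19 -0.19  0.59] turn deg [0.23 0.14 1.  ] pos [0.475  0.0292 0.3159] t 2.3
```

View pics/s2c.png

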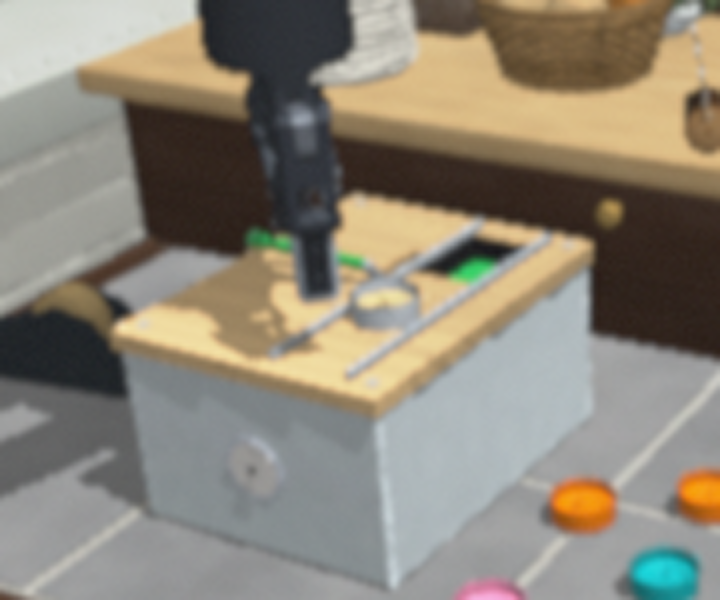

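View pics/w2.png

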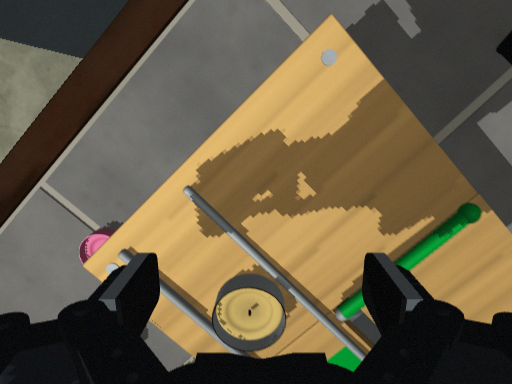

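```bash
python3 - <<'E'
from h import *
i=ctrl.camera_info('scene')
o=ctrl.get_obs();Rt=R.from_rotvec(o['tool_rot'])
for z in(.15,.155,.16,.165,.173):
  q=[proj(i,o['tool_pos']+Rt.apply([x,y,z])) for x in(-.011,.011) for y in(-.051,-.0427)]
  print(z,[((a-90)*4).round() for a in q])
i=ctrl.camera_info('wrist')
im=cv2.imread('pics/w2.png')
pts=[(-138,128,120),(-138,-48,120),(-129,24.5,126),(-129,-24.5,126),(-27,121,132),(-27,36,132),(-60,0,135)]
for a in pts:
  p=proj(i,[*bw(a[0],a[1]),a[2]/1000]);print(a,p.round(1)); cv2.circle(im,tuple(int(round(v)) for v in p),2,(0,0,255),-1)
cv2.imwrite('pics/w2b.png',cv2.resize(im,None,fx=1.5,fy=1.5))
E
```

```text
0.15 [array([341., 271.]), array([338., 264.]), array([297., 277.]), array([294., 271.])]
0.155 [array([342., 280.]), array([339., 273.]), array([298., 286.]), array([296., 280.])]
0.16 [array([343., 289.]), array([340., 282.]), array([299., 295.]), array([297., 288.])]
0.165 [array([344., 297.]), array([341., 291.]), array([300., 304.]), array([298., 297.])]
0.173 [array([345., 312.]), array([343., 305.]), array([302., 318.]), array([300., 312.])]
(-138, 128, 120) [324.1  10.8]
(-138, -48, 120) [ 76.8 263.8]
(-129, 24.5, 126) [177.9 186.9]
(-129, -24.5, 126) [113.4 251.5]
(-27, 121, 132) [470.4 202.4]
(-27, 36, 132) [335.  310.7]
(-60, 0, 135) [241.5 316.7]
```

View pics/w2b.png

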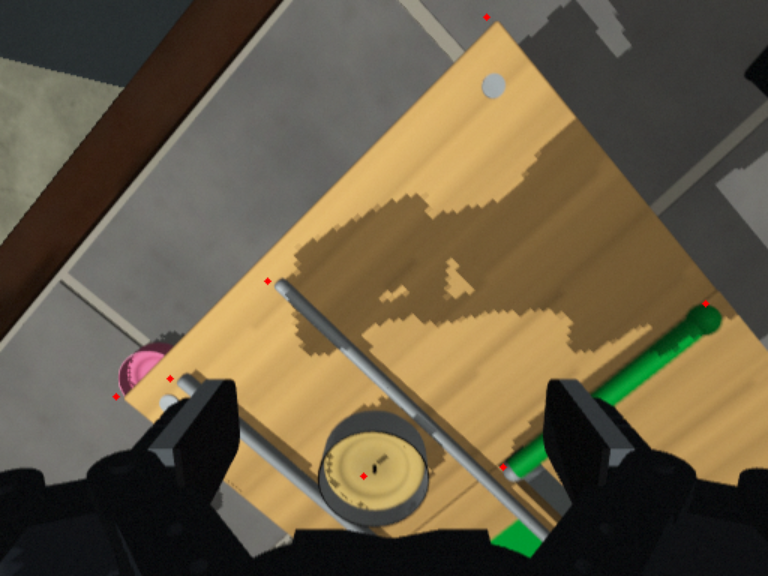

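>>> {"op": "jog_arm", "data": {"steps": [[[0,0,1.0],[0.2,0.1,1]],[[0,0,1.0],[0,0,0]],[[0,0,0.6],[0,0,0]],[[0,0,0.2],[0,0,0]],[[0,0,0],[0,0,0]]]}}

```text
t: 2.9
tool_pos: [0.4782, 0.0307, 0.2954]
tool_rot: [1.229, 2.873, 0.008]
contact_force: [0.3, 0.1, -1.0]
opening: 0.0854
```

```bash
sed -i 's/BT=np.array(.*)$/BT=np.array([.5609,-.0055])/' h.py; python3 - <<'E'
from h import *
st()
im=save('scene','s3.png'); c=im[90:240,90:270,::-1]; cv2.imwrite('pics/s3c.png',cv2.resize(c,None,fx=4,fy=4,interpolation=cv2.INTER_CUBIC))
save('wrist','w3.png')
E
```

```text
t 2.9 mid [-83.6  34. ] z 0.2954 ang 45.2 barF [-50.5  67.3] lightF [-116.7    0.7] F [ 0.3  0.1 -1. ] tilt [-0.013  0.011 -1.   ]
```

View pics/s3c.png

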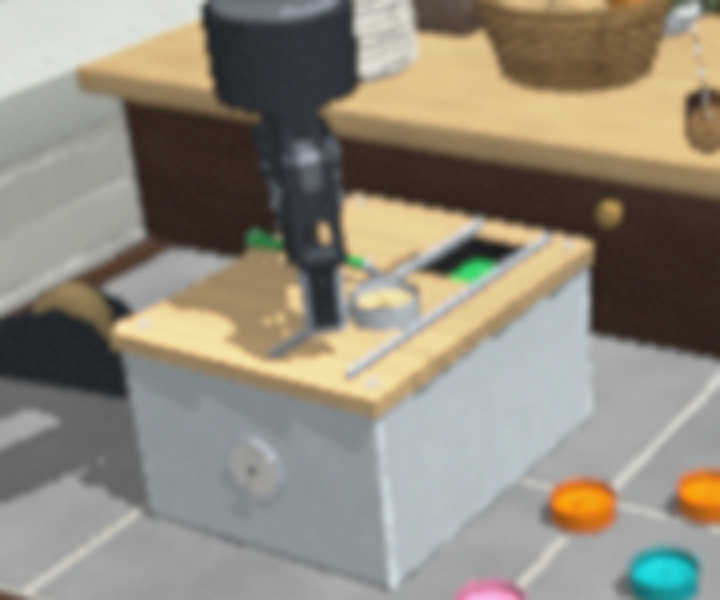

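View pics/w3.png

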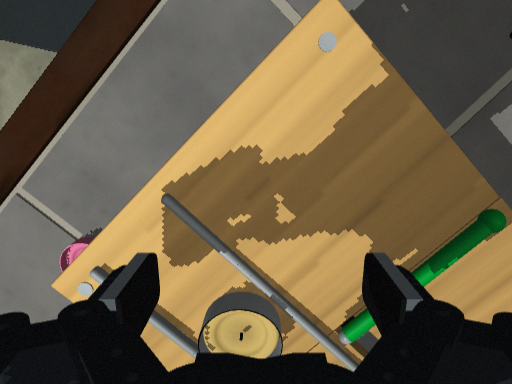

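```bash
python3 - <<'E'
from h import *
go(-85,34,.287,45)
E
```

```text
shift tool cm [ 0.12 -0.11  0.87] turn deg [0.66 0.75 0.16] pos [0.4783 0.0306 0.2957] t 3.0
```

>>> {"op": "jog_arm", "data": {"steps": [[[0.1,-0.1,0.6],[0.7,0.7,0]],[[0,0,0.4],[0,0,0]],[[0,0,0.1],[0,0,0]],[[0,0,0],[0,0,0]]]}}

```text
t: 3.4
tool_pos: [0.4771, 0.0306, 0.2844]
tool_rot: [1.236, 2.888, -0.002]
contact_force: [-1.1, 0.4, -0.2]
opening: 0.0854
```

```bash
python3 - <<'E'
from h import *
st();go(-85,34,.287,45)
im=save('scene','s4.png'); c=im[90:240,90:270,::-1]; cv2.imwrite('pics/s4c.png',cv2.resize(c,None,fx=4,fy=4,interpolation=cv2.INTER_CUBIC))
i=ctrl.camera_info('scene')
o=ctrl.get_obs();Rt=R.from_rotvec(o['tool_rot'])
for z in(.155,.16,.165,.173):
  q=[proj(i,o['tool_pos']+Rt.apply([x,y,z])) for x in(-.011,.011) for y in(-.051,-.0427)]
  print(z,[((a-90)*4).round() for a in q])
E
```

```text
t 3.4 mid [-84.8  33.9] z 0.2844 ang 45.2 barF [-51.6  67.2] lightF [-117.9    0.6] F [-1.1  0.4 -0.2] tilt [-0.001 -0.001 -1.   ]
shift tool cm [ 0.02 -0.01 -0.26] turn deg [-0.06  0.04  0.16] pos [0.4771 0.0306 0.2844] t 3.4
0.155 [array([345., 343.]), array([342., 336.]), array([302., 349.]), array([300., 342.])]
0.16 [array([346., 351.]), array([343., 344.]), array([303., 358.]), array([301., 351.])]
0.165 [array([347., 360.]), array([344., 353.]), array([304., 366.]), array([302., 359.])]
0.173 [array([348., 374.]), array([346., 367.]), array([306., 380.]), array([304., 373.])]
```

View pics/s4c.png

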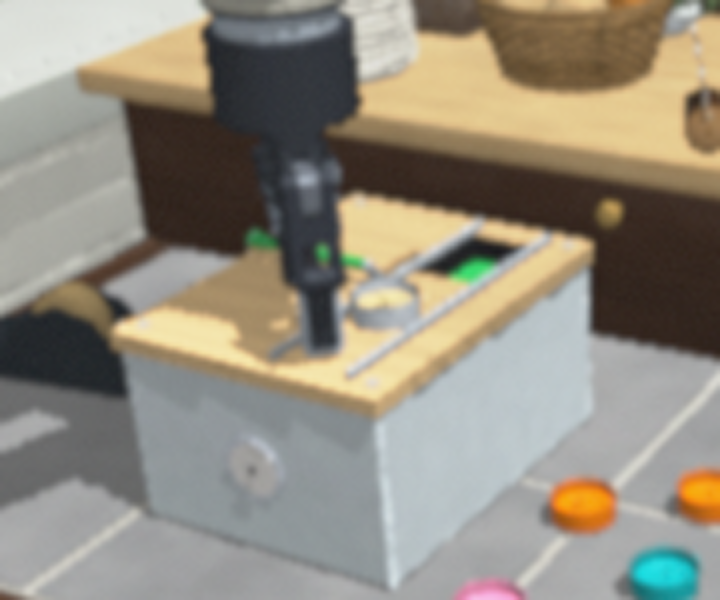

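>>> {"op": "jog_arm", "data": {"steps": [[[-0.7,0.7,0],[0,0,0]],[[-0.7,0.7,0],[0,0,0]],[[-0.7,0.7,0],[0,0,0]],[[0,0,0],[0,0,0]]]}}

```text
t: 3.85
tool_pos: [0.509, 0.0302, 0.2875]
tool_rot: [-1.232, -2.887, 0.002]
contact_force: [-1.6, -0.5, 0.3]
opening: 0.0854
```

```bash
python3 - <<'E'
from h import *
st();go(-21,34,.285,45)
im=save('scene','s5.png'); c=im[90:240,90:270,::-1]; cv2.imwrite('pics/s5c.png',cv2.resize(c,None,fx=4,fy=4,interpolation=cv2.INTER_CUBIC))
save('wrist','w5.png')
E
```

```text
t 3.85 mid [-52.8  34.3] z 0.2875 ang 45.3 barF [-19.8  67.7] lightF [-85.9   0.9] F [-1.6 -0.5  0.3] tilt [ 0.002 -0.003 -1.   ]
shift tool cm [-2.29  2.22  0.24] turn deg [-0.15 -0.14  0.27] pos [0.509  0.0302 0.2875] t 3.85
```

View pics/s5c.png

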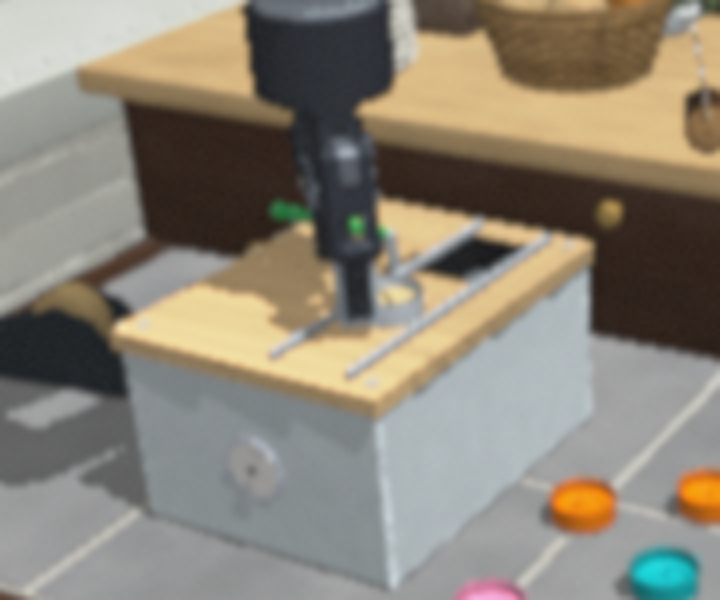

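View pics/w5.png

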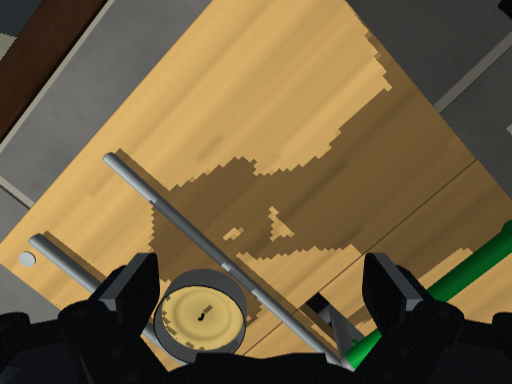

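>>> {"op": "jog_arm", "data": {"steps": [[[-0.6,0.6,0.2],[0,0,0]],[[-0.6,0.6,0.1],[0,0,0]],[[-0.6,0.6,0.1],[0,0,0]],[[-0.3,0.3,0],[0,0,0]],[[0,0,0],[0,0,0]]]}}

```text
t: 4.45
tool_pos: [0.5382, 0.0296, 0.2807]
tool_rot: [-1.225, -2.876, 0.01]
contact_force: [-4.5, -0.2, 5.5]
opening: 0.0854
```

```bash
python3 - <<'E'
from h import *
st();go(-21,34,.285,45)
im=save('scene','s6.png'); c=im[90:240,90:270,::-1]; cv2.imwrite('pics/s6c.png',cv2.resize(c,None,fx=4,fy=4,interpolation=cv2.INTER_CUBIC))
im=save('top','t6.png');c=im[125:245,130:230,::-1]; cv2.imwrite('pics/t6c.png',cv2.resize(c,None,fx=5,fy=5,interpolation=cv2.INTER_CUBIC))
save('wrist','w6.png')
E
```

```text
t 4.45 mid [-23.6  34.5] z 0.2807 ang 45.3 barF [ 9.4 67.9] lightF [-56.7   1.1] F [-4.5 -0.2  5.5] tilt [ 0.011 -0.012 -1.   ]
shift tool cm [-0.22  0.15 -0.43] turn deg [-0.69 -0.65  0.34] pos [0.5382 0.0296 0.2807] t 4.45
```

View pics/s6c.png

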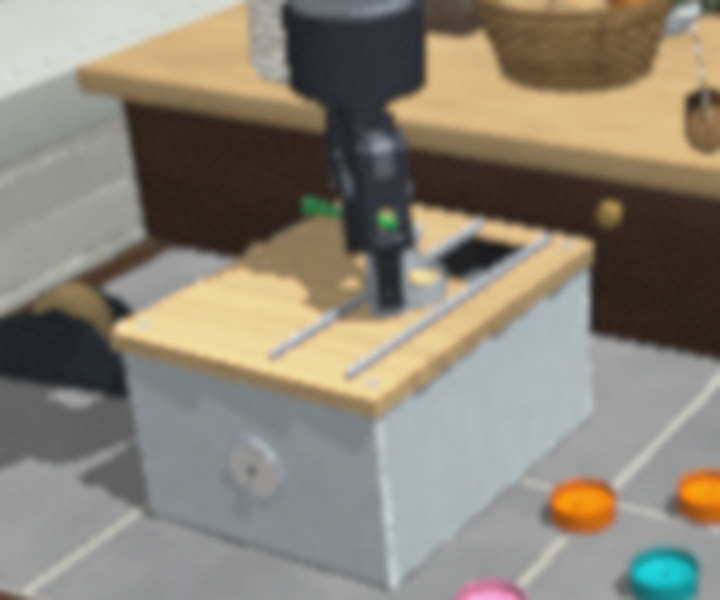

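View pics/w6.png

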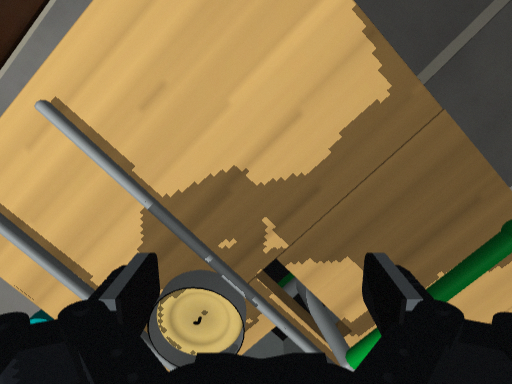

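View pics/t6c.png

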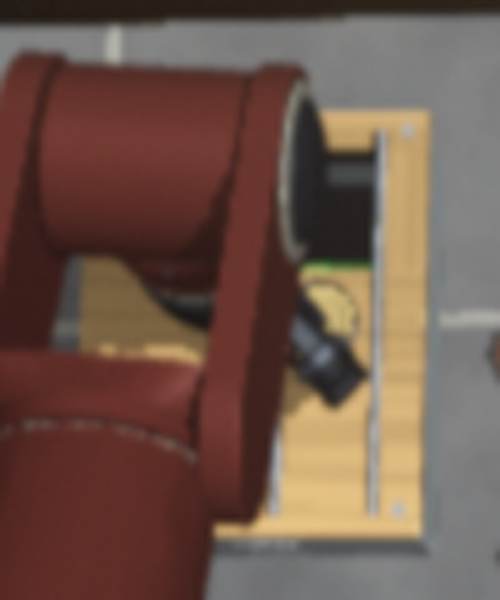

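>>> {"op": "jog_arm", "data": {"steps": [[[-0.1,0.1,-0.4],[-0.7,-0.6,0]],[[-0.03,0.41,0],[0,0,-5]],[[-0.1,0.4,0],[0,0,-5]],[[-0.17,0.37,0],[0,0,-5]],[[0,0,0],[0,0,0]]]}}

```text
t: 5.1
tool_pos: [0.5485, 0.0355, 0.2806]
tool_rot: [-0.828, -3.023, 0.009]
contact_force: [-5.5, 1.9, 4.6]
opening: 0.0855
```

```bash
python3 - <<'E'
from h import *
st();go(-12.5,40.7,.285,60);go(-1.2,45.4,.285,75)
im=save('scene','s7.png'); c=im[90:240,90:270,::-1]; cv2.imwrite('pics/s7c.png',cv2.resize(c,None,fx=4,fy=4,interpolation=cv2.INTER_CUBIC))
im=save('top','t7.png');c=im[125:245,130:230,::-1]; cv2.imwrite('pics/t7c.png',cv2.resize(c,None,fx=5,fy=5,interpolation=cv2.INTER_CUBIC))
E
```

```text
t 5.1 mid [-13.5  40.7] z 0.2806 ang 60.9 barF [ 9.4 81.7] lightF [-36.4  -0.4] F [-5.5  1.9  4.6] tilt [ 0.006 -0.007 -1.   ]
shift tool cm [-0.08  0.05 -0.44] turn deg [-0.43 -0.32  0.87] pos [0.5485 0.0355 0.2806] t 5.1
shift tool cm [-0.84  1.01 -0.45] turn deg [ -0.39  -0.37 -14.13] pos [0.5485 0.0355 0.2806] t 5.1
```

View pics/s7c.png

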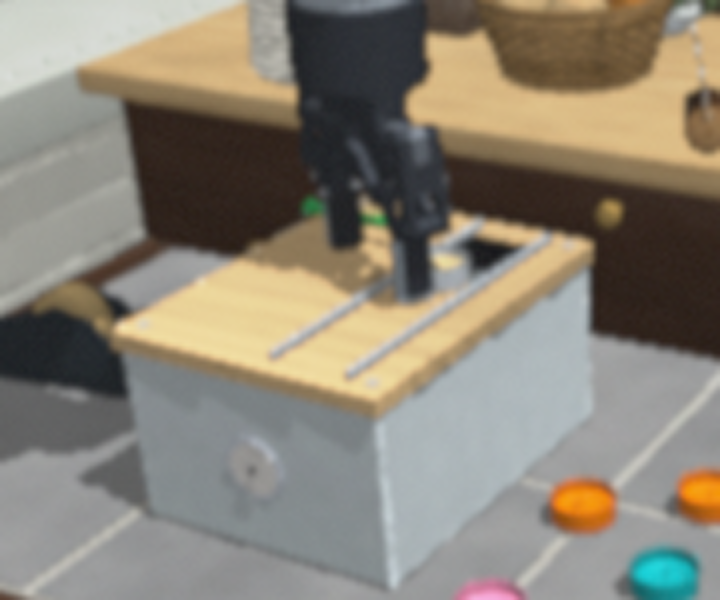

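View pics/t7c.png

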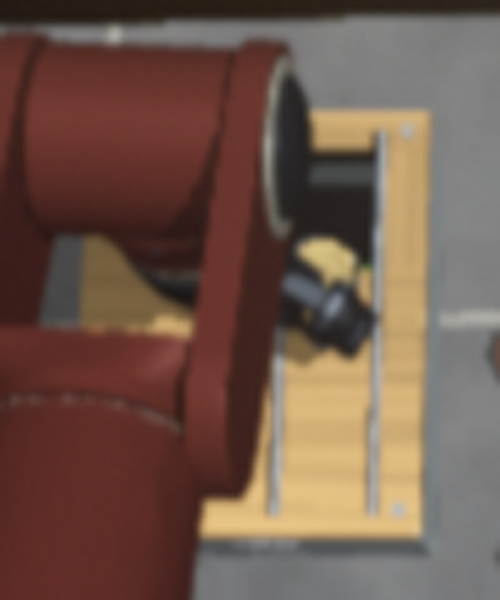

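>>> {"op": "jog_arm", "data": {"steps": [[[-0.25,0.33,-0.5],[-0.4,-0.3,-4]],[[-0.26,0.3,-0.2],[0,0,-5]],[[-0.31,0.27,-0.1],[0,0,-5]],[[-0.35,0.2,-0.1],[0,0,-5]],[[-0.38,0.15,0],[0,0,-4]],[[0,0,0],[0,0,0]]]}}

```text
t: 5.8
tool_pos: [0.5655, 0.0402, 0.2839]
tool_rot: [-0.201, -3.126, 0.009]
contact_force: [-1.3, -0.2, 1.2]
opening: 0.0853
```

```bash
python3 - <<'E'
from h import *
st();go(6,46.5,.285,85)
im=save('scene','s8.png'); c=im[90:240,90:270,::-1]; cv2.imwrite('pics/s8c.png',cv2.resize(c,None,fx=4,fy=4,interpolation=cv2.INTER_CUBIC))
im=save('top','t8.png');c=im[125:245,130:230,::-1]; cv2.imwrite('pics/t8c.png',cv2.resize(c,None,fx=5,fy=5,interpolation=cv2.INTER_CUBIC))
E
```

```text
t 5.8 mid [ 3.4 45.8] z 0.2839 ang 84.2 barF [ 8.2 92.6] lightF [-1.4 -0.9] F [-1.3 -0.2  1.2] tilt [ 0.009 -0.007 -1.   ]
shift tool cm [-0.25  0.09 -0.11] turn deg [-0.37 -0.5  -0.85] pos [0.5655 0.0402 0.2839] t 5.8
```

View pics/s8c.png

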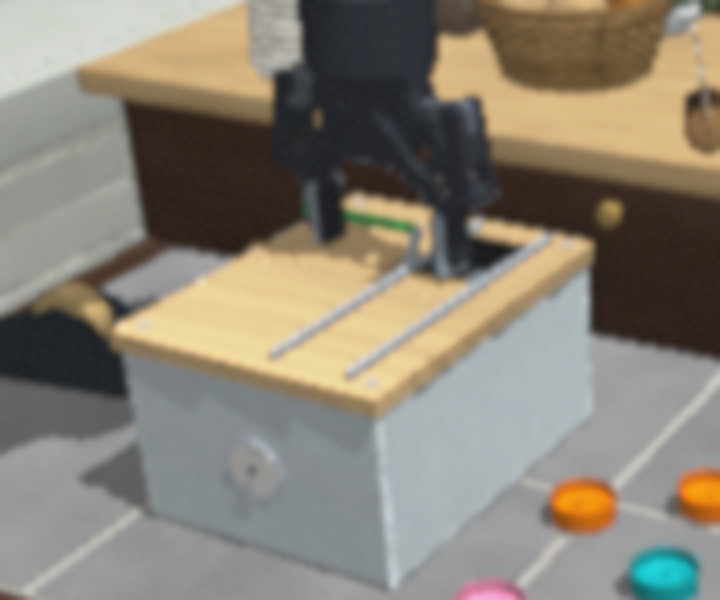

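View pics/t8c.png

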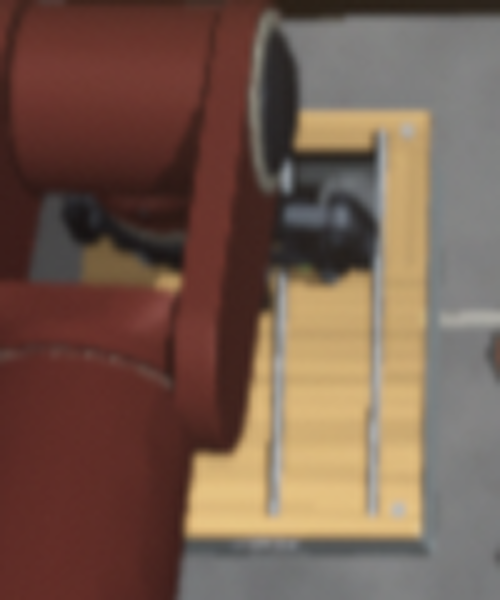

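```bash
python3 - <<'E'
from h import *
save('wrist','w8.png')
a=cv2.imread('pics/t8.png')[150:190,180:215];b=cv2.imread('pics/s8.png')[130:175,180:235]
cv2.imwrite('pics/z8.png',np.hstack([cv2.resize(a,(350,400),interpolation=cv2.INTER_CUBIC),cv2.resize(b,(440,400),interpolation=cv2.INTER_CUBIC)]))
E
```

```text
(no output)
```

View pics/z8.png

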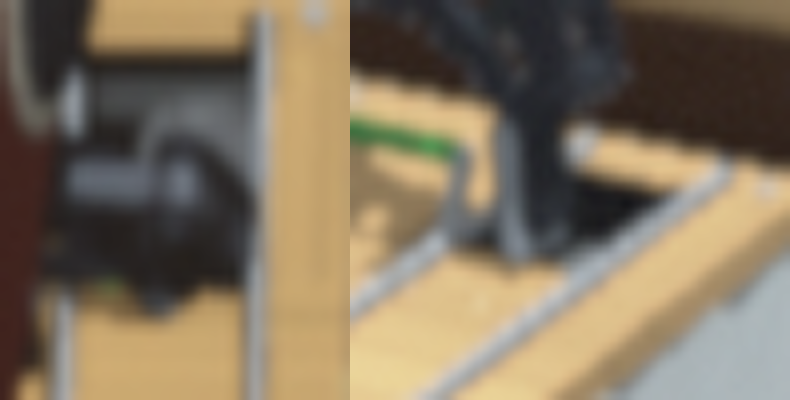

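View pics/w8.png

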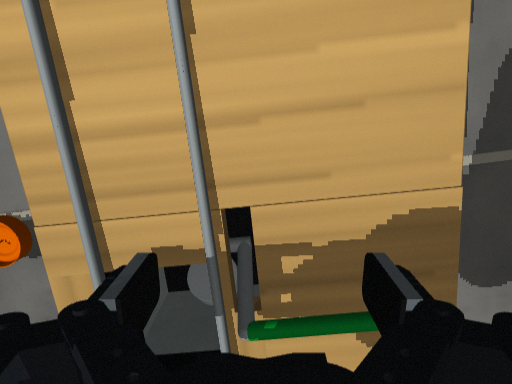

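>>> {"op": "jog_arm", "data": {"steps": [[[0.8,-0.08,-0.2],[-0.3,-0.4,0]],[[1.0,-0.1,0],[0,0,0]],[[1.0,-0.1,0],[0,0,0]],[[1.0,-0.1,0],[0,0,0]],[[1.0,-0.1,0],[0,0,0]],[[0,0,0],[0,0,0]]]}}

```text
t: 6.55
tool_pos: [0.5122, 0.0422, 0.2864]
tool_rot: [0.207, 3.133, -0.0]
contact_force: [0.5, 0.3, -0.3]
opening: 0.0854
```

```bash
python3 - <<'E'
from h import *
st();go(-75,45,.285,84)
save('wrist','w9.png')
E
```

```text
t 6.55 mid [-49.9  46.4] z 0.2864 ang 83.9 barF [-45.   93.1] lightF [-54.9  -0.4] F [ 0.5  0.3 -0.3] tilt [-0.002 -0.    -1.   ]
shift tool cm [ 2.48 -0.4   0.14] turn deg [-0.    0.11 -0.08] pos [0.5122 0.0422 0.2864] t 6.55
```

View pics/w9.png

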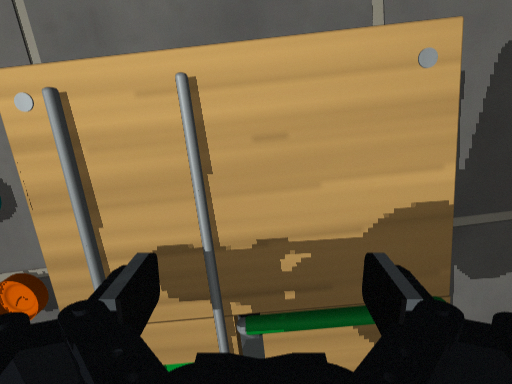

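Nearly shut; go back further, then up and clear for the cameras.

>>> {"op": "jog_arm", "data": {"steps": [[[1.0,-0.1,0],[0,0,0]],[[1.0,-0.1,0],[0,0,0]],[[0.3,0,-1],[0,0,0]],[[0,0,-3],[0,0,0]],[[0,0,-4],[0,0,0]],[[2,2,-4],[0,0,0]],[[2,3.5,-2],[0,0,0]],[[1,4.5,0],[0,0,0]]]}}

```text
t: 7.4
tool_pos: [0.4497, 0.148, 0.4363]
tool_rot: [0.223, 3.126, 0.003]
contact_force: [0.3, -0.3, -0.8]
opening: 0.0854
```

>>> {"op": "jog_arm", "data": {"steps": [[[0,4.8,0],[0,0,0]],[[0,4.8,0],[0,0,0]],[[0,4.8,0],[0,0,0]],[[0,4.8,0],[0,0,0]],[[0,0,0],[0,0,0]],[[0,0,0],[0,0,0]]]}}

```text
t: 8.0
tool_pos: [0.4739, 0.35, 0.4468]
tool_rot: [0.213, 3.113, 0.014]
contact_force: [-0.0, 0.3, 0.9]
opening: 0.0853
```

```bash
python3 - <<'E'
from h import *
st()
im=save('scene','s10.png'); c=im[120:240,100:250,::-1]; a=cv2.resize(c,None,fx=4,fy=4,interpolation=cv2.INTER_CUBIC)
im=save('top','t10.png')
cv2.imwrite('pics/s10c.png',a)
E
```

```text
t 8.0 mid [-96.2 353.1] z 0.4468 ang 83.7 barF [-91.  399.8] lightF [-101.4  306.4] F [-0.   0.3  0.9] tilt [-0.02  0.01 -1.  ]
```

View pics/s10c.png

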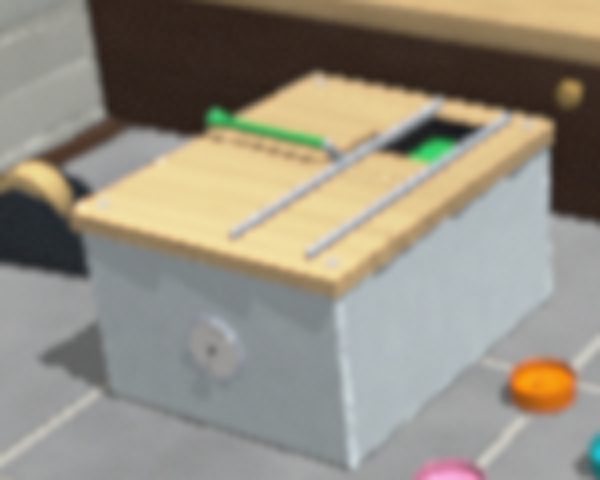

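View pics/t10.png

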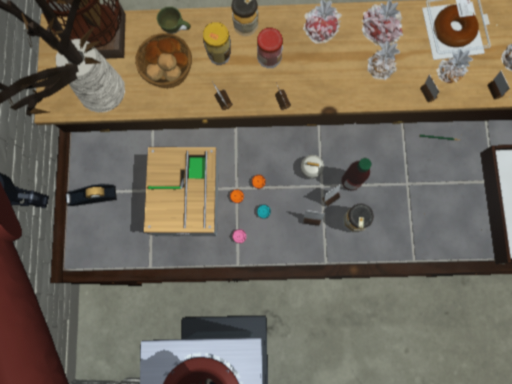

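```bash
python3 - <<'E'
from h import *
a=cv2.imread('pics/top0.png');b=cv2.imread('pics/t10.png')
d=np.abs(a.astype(int)-b).max(2)[130:260,225:480];print((d>25).sum())
print(ctrl.finish_job())
E
```

```text
0
the job is handed in; nothing more can be done
None
```

The tea light is in the collecting box, and the job is handed in at about 8 s of the 40 s allowed. I turned the open gripper so that one finger led, and pushed the green bar until the flap was nearly fully open. Holding it there, I swung the other finger along the lane until the tea light dropped through, then drew back, lifted clear and moved aside.

- **Tea light:** when it dropped, the wrist camera showed a grey disc of about its size deep in the opening. Afterwards the lane was empty.
- **Flap and bar:** the last scene and top pictures show the flap shut (green, level) and the bar back at its start position.
- **Other things:** the top pictures from before and after show no changed pixels around the bystanders and look-alikes on the right. The robot is touching nothing.

Two checks disagreed or were off:
- **Camera mismatch:** the wrist and top cameras placed the box about 4 mm apart, so I used a value between the two.
- **Contact with the deck:** a fingertip appears to have brushed the deck lightly while I held the flap open (about 5 N upwards). I raised the hand after that.

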